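# Stand the order tablet up on its kickstand

## Robot

A 6-joint arm with a two-finger parallel gripper is mounted at the origin on the work surface. World frame = base frame: x ahead of the robot, y to its left, z up, the work surface at z = 0. Lengths are in mm, angles in rad, forces in N, time in s.
With the tool pointing down it reaches from about 250 to 800 mm from the base axis. Payload 8.5 kg.
Tool frame: the origin (TCP) lies between the finger pads; the fingertips stand 19 mm ahead of it and the grasp point (between the pads) is the TCP (manip.tips_ahead is the distance from the TCP to the fingertips, in mm); z points along the fingers, y is the line along which they close (so a half turn about z gives the same grasp; the last joint's range is limited). The gripper opens to 85 mm and grips with 20 to 120 N. Pads are 22 mm wide; open, the fingers measure 114 mm over their backs; the gripper's body (76 mm by 85 mm) begins 54 mm behind the grasp point. The pads swing forward as they close: fully open they stand 13 mm farther back than shut.
Start: joints at [-1.195, 0.238, -0.013, 1.319, 0, 1.571], TCP at [192.667, -488.324, 250.276] pointing down, gripper open.
Joint ranges: [-2.66, 2.66], [-1.03, 1.9], [-1.14, 1.46], [-1.82, 2.27], [-1.45, 1.34], [-3.14, 3.14]. Speed limits (rad/s): [2.22, 2.22, 2.79, 3.14, 3.14, 3.14].

## Interface

Orientations are given as a unit quaternion [x, y, z, w].
In Python, from bench import telemetry, cams, manip, masks_of gives the robot as it stands. The module is installed in compiled form; this text tells all that it offers.
- The arm moves only by the shell command python3 -m creep 'ROWS' [FORCE]. ROWS is JSON, a list of rows, each a list of 3 entries, a list of its own where there are three numbers: the turn, a rotation vector about the tool's x, y, z scaled (see below), then the shift along the tool's x, y, z scaled (see below), then the closure, from -1 (fully open) to 1 (shut). In form: [[[ax, ay, az], [tx, ty, tz], jaw], ...]. A call has 1 to 20 rows; each row shifts and turns the commanded pose from where the row before left it, along the tool's axes as they then stand; what a row does not reach is not made up. The controller multiplies each number of a shift by 30 mm and each number of a turn by pi rad. A row lasts 1/8 s, in which the tool goes at most 62.5 mm and 10.7 degrees, less where a joint would pass 70% of its speed; a pose out of reach is approached as far as the arm can. A call with a number of a shift or a turn outside -1 to 1 is refused whole. A call with a gripper value outside its range is refused whole. The fingers move at their own pace and stop on an object; FORCE is the grip in N (left out, the last holds). Time passes only in rows, so rows that do not move let the fingers close. It gives the time, the measured TCP pose, the force, the opening and the grip force at its end, in the units of the state.
- telemetry.state(): the state, without advancing time (a new reading comes with each control period).
- cams.read_camera(name): name is "side" or "top"; returns a dict with "image" (400x640x3 uint8, red, green, blue), "fx", "fy", "cx", "cy" (pixels), "view" (4x4, takes a point from world to camera coordinates). Camera axes: x right, y down, z forward; pixel columns grow to the right and rows downward; lengths in mm; the calibration is good to about 2 mm. A picture is of the moment at which its call begins. There is no depth.
- manip.sign_off(): hands the job in; it is judged then, once.
Trained networks look in a picture, given as the dict that the camera call returned (one of the last four; its "shot" number tells which), for a name from the list of things; names that differ only in an ending like _2 or _b are one class to them, and where a whole thing is asked for, a point or a joint stands for the part that bears it (a point fixed in the world has none). Each returns a list of dicts, best first, with "conf" (0 to 1); they miss things now and then, are a little off and sometimes report something else, mostly with a low value. They report only what shows in the picture. A call takes as long as a camera call. They do not tell look-alikes from the thing itself.
- masks_of(target, picture): "mask" (400x640 bool, what is visible of it) and "bbox" ([left, top, width, height] in pixels, round what is visible of it).
The state is a dict: "time": time; "q": joint angles; "qd": joint speeds; "joint_torque": joint torques, N m; "eef_pos": TCP position; "tool_rot": TCP orientation; "force": force on the tool from outside, world axes, zero at the start; "wrist_torque": the same for the moment, N m; "finger_gap": finger opening in mm; "grip_force": force on a finger pad.
Only numpy, scipy, OpenCV 4.12 (cv2) and the standard library are available. Lean on these libraries where they do the work, as an engineer would, in place of code of your own. Each camera call takes 0.05 s, during which the arm holds its last target. There are 200 camera calls.

## Task

Fold out the kickstand on the back of the order tablet, as far as it goes, while the tablet still leans on the oak box. Then pick the tablet up and stand it leaning back on its kickstand, upright, in the middle of the black rubber mat and square to it, with the screen facing away from the robot; set it down gently, do not let it fall, and leave the slate board leaning where it is.

Things in the scene. Friction and masses are not known exactly. Their poses are not given: they have to be found in the camera images.
- tablet: black tablet, 110 wide, 185 high, 14 mm thick, 0.6-0.9 kg; of two dark panels on a fixed oak box (100 high) the one with a kickstand. Origin: its centre; x out of the screen, y along the width, z to its top edge. Starts leaning screen-first on the box's near top edge, top tipped 25 degrees from the robot, foot behind a lip 9 mm high; the box touches it 18 mm above its centre, above that it is free
- kickstand (a joint): 0 folded (starts at 0-0.1), 0.7 rad fully out (stop); under 1 N at the tab moves it, stays where left. Hinge along the tablet's +y at x -13, z +19.5 mm; leg 40 wide, 5 mm thick, hangs to a round foot bar (radius 5, 60 wide) 102 mm from the hinge and swings away from the back. Fully out on a flat surface the tablet leans back 22 degrees, foot 80 mm behind its lower edge
- tab (a point): grip point in the aluminium pull tab on the kickstand's outer face: a bar 10 mm thick (along y), 30 proud of the leg, 12 mm high along it. The point is 19.5 mm out from the leg's face; from the hinge axis 73 mm down the leg and 22 mm out. Axes: the tablet's when folded, turned about y by the joint. Pinch it lightly (3-6 N), so that it can turn in the fingers: a hard grip tips the tablet
- mat: black rubber bar mat lying flat, fixed, 190 mm deep (its x) by 240 mm wide (its y), 4 mm thick. Origin: centre of its underside. x points away from the robot, give or take its yaw.
- slate: plain dark slate board, 110 x 185 x 14 mm, no kickstand, leaning on the same box beside the tablet, about 50 mm of space between them, on either side. Origin: its centre. To be left alone
Not all that is in view belongs to the job. Several things have the shape of the tablet; the one meant has the colours described above.

How it is judged (in metres and radians):
On the way:
1. the kickstand is folded out nearly to its stop (beyond 0.55 rad) while the tablet still leans on the box (centre within 60 mm of its start) (value of joint kickstand above 0.55 rad and distance of tablet from where it was at the start of the episode below 0.06 m), for 0.2 s.
At the end, for the whole second after the job is handed in: The tablet is at rest, leaning back 11 to 34 degrees on its kickstand (open beyond 0.55 rad), its centre within 35 mm horizontally of the mat's, square to the mat within 15 degrees, screen away from the robot, kickstand on the robot's side; the slate is within 30 mm of its start (value of joint kickstand above 0.55 rad and horizontal distance between tablet and mat below 0.035 m and angle between tablet's own z axis and vertical between 0.2 and 0.6 rad and angle between tablet's own x axis and vertical below 1.4 rad and angle between the y axis of tablet and the y axis of mat, either way round below 0.26 rad and x of tab in the frame of mat below -0.01 m and linear speed of tablet below 0.02 m/s and angular speed of tablet below 0.1 rad/s and distance of slate from where it was at the start of the episode below 0.03 m); the robot touches nothing.
It fails at once if the slate board is pushed more than 30 mm from its place (distance of slate from where it was at the start of the episode above 0.03 m).
It fails at once if the tablet falls over (tips beyond 63 degrees) (angle between tablet's own z axis and vertical above 1.1 rad).
It fails at once if the tablet is dropped or banged on the mat (more than 60 N) (contact force between tablet and mat above 60 N).
It also fails if it takes over 59 s, if anything falls off the work surface, if the arm or the gripper's body presses on something with over 40 N, if the wrist force passes 120 N, or if a joint passes its speed limit or range.

## Working session

There is one attempt and no reset: what is moved stays moved. The work goes in short steps, Python scripts to look and compute and a shell command to move; the robot and the scene stay as the last step left them, time stands still between calls to the robot, and variables do not carry over. Pictures are saved under pics/ and viewed, at most 10 in all, crops included, and the job is handed in when it is done.

```bash
mkdir -p pics; cat > h.py <<'E'
import numpy as np, cv2, json
from bench import telemetry, cams, manip, masks_of
E
python3 - <<'E'
from h import *
for c in ("side","top"):
    p=cams.read_camera(c); cv2.imwrite(f"pics/{c}0.png",p["image"][:,:,::-1])
    print(c,p["fx"],p["fy"],p["cx"],p["cy"],p["view"].round(4).tolist() if hasattr(p["view"],"round") else p["view"])
    for t in ("tablet","kickstand","tab","mat","slate"):
        print(t,[(round(m["conf"],2),m["bbox"]) for m in masks_of(t,p)])
print(telemetry.state())
E
```

```text
side 435.73087306383957 435.73087306383957 323.36192991156315 198.82296315737958 [[-0.8932, -0.4497, 0.0044, 559.7054], [-0.2279, 0.4442, -0.8665, 165.2454], [0.3877, -0.7749, -0.4992, 1103.1576], [0.0, 0.0, 0.0, 1.0]]
tablet [(0.77, [143.6, 276.6, 101.0, 76.2]), (0.76, [275.8, 199.1, 54.6, 87.5]), (0.7, [188.5, 212.1, 60.3, 43.2]), (0.59, [381.7, 249.9, 59.9, 56.3])]
kickstand [(0.76, [179.0, 283.0, 56.2, 34.9]), (0.65, [199.1, 224.2, 30.9, 22.4]), (0.64, [298.7, 227.8, 31.8, 50.6]), (0.26, [311.1, 172.9, 46.8, 80.2])]
tab [(0.96, [182.5, 280.9, 56.2, 36.2]), (0.85, [199.7, 222.4, 31.3, 27.8]), (0.75, [386.4, 261.8, 39.6, 33.3]), (0.72, [297.7, 227.3, 36.9, 52.1])]
mat [(0.55, [334.7, 163.5, 66.4, 39.9]), (0.51, [312.5, 171.3, 49.1, 80.4])]
slate [(0.9, [314.1, 171.5, 46.9, 80.8])]
top 371.5626440843034 371.5626440843034 324.0105737444155 200.2533061661772 [[-0.0143, -0.9996, -0.0242, 141.2617], [-0.992, 0.0172, -0.1254, 571.559], [0.1258, 0.0222, -0.9918, 1008.6238], [0.0, 0.0, 0.0, 1.0]]
tablet [(0.96, [234.0, 195.2, 52.4, 51.4]), (0.75, [148.7, 149.1, 77.7, 46.7]), (0.69, [270.0,
[... 438 characters left out ...]
.2])]
{'time': 0.6, 'q': array([-1.19500047e+00,  2.38196635e-01, -1.35078443e-02,  1.31920737e+00,
        2.73091343e-05,  1.57081015e+00]), 'qd': array([-0.00020754,  0.00022915, -0.00059781,  0.0005026 ,  0.00081234,
       -0.00051653]), 'joint_torque': array([-6.44899374e-04, -5.38308656e+01,  3.46582711e+01,  3.01964545e-03,
        2.34770232e-05,  1.03988882e-05]), 'eef_pos': array([ 192.6710023 , -488.31451319,  250.27492924]), 'tool_rot': array([ 9.82400350e-01,  1.86787442e-01,  2.62448990e-06, -5.92945029e-05]), 'force': array([0.06738318, 0.20979664, 0.27878535]), 'wrist_torque': array([ 0.05770701, -0.01813503,  0.00944725]), 'grip_force': 0.0, 'finger_gap': 85.36938273000992}
```

View pics/side0.png

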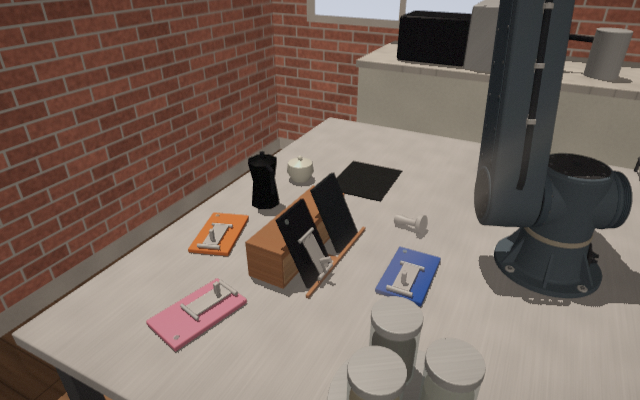

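View pics/top0.png

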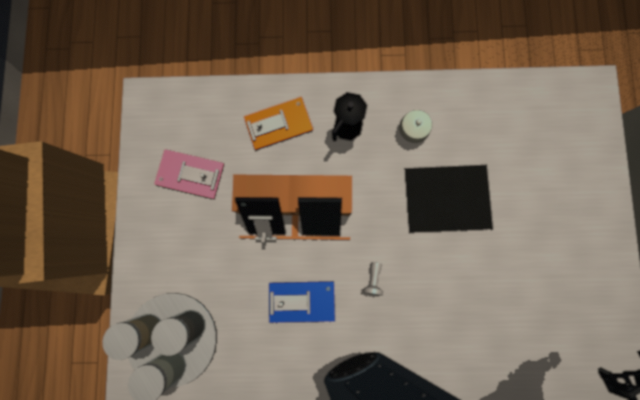

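```bash
cat >> h.py <<'E'
from scipy.spatial.transform import Rotation as R
from scipy.optimize import minimize, differential_evolution
def proj(p,P):
    P=np.atleast_2d(P); V=np.array(p["view"]); c=P@V[:3,:3].T+V[:3,3]
    return np.c_[p["fx"]*c[:,0]/c[:,2]+p["cx"],p["fy"]*c[:,1]/c[:,2]+p["cy"]]
def onplane(p,uv,z):
    uv=np.atleast_2d(uv); V=np.array(p["view"]); Rm=V[:3,:3]; o=-Rm.T@V[:3,3]
    d=np.c_[(uv[:,0]-p["cx"])/p["fx"],(uv[:,1]-p["cy"])/p["fy"],np.ones(len(uv))]@Rm
    return o+d*((z-o[2])/d[:,2])[:,None]
def box(lo,hi): return np.array([[x,y,z] for x in (lo[0],hi[0]) for y in (lo[1],hi[1]) for z in (lo[2],hi[2])],float)
def parts(j,stand=True):  # tablet-frame point sets
    b=[box((-7,-55,-92.5),(7,55,92.5))]
    if stand:
        r=R.from_rotvec([0,j,0]); h=np.array([-13,0,19.5])
        b+= [h+r.apply(box((-2.5,-20,-102),(2.5,20,0))), h+r.apply(box((-5,-30,-107),(5,30,-97))), h+r.apply(box((-32.5,-5,-79),(-2.5,5,-67)))]
    return b
def render(p,Rw,t,j,stand=True,s=4):
    m=np.zeros((400*s,640*s),np.uint8)
    for b in parts(j,stand):
        uv=proj(p,Rw.apply(b)+t); cv2.fillConvexPoly(m,cv2.convexHull(((uv+.5)*s).astype(np.int32)),1)
    return cv2.resize(m.astype(np.float32),(640,400),interpolation=cv2.INTER_AREA)
def lean(x,y,yaw,tilt=np.radians(25)):
    return R.from_euler('z',yaw)*R.from_euler('y',tilt), np.array([x,y,92.5*np.cos(tilt)+7*np.sin(tilt)])
def pick(t,p,near):
    L=masks_of(t,p); c=[(np.hypot(m["bbox"][0]+m["bbox"][2]/2-near[0],m["bbox"][1]+m["bbox"][3]/2-near[1])) for m in L]
    return L[int(np.argmin(c))]["mask"]
E
python3 - <<'E'
from h import *
ps={c:cams.read_camera(c) for c in ("side","top")}
def fit(name,near,stand):
    ms={c:pick(name,ps[c],near[c]).astype(np.float32) for c in ps}
    def iou(v):
        Rw,t=lean(*v[:3]); s=0;o=[]
        for c in ps:
            r=render(ps[c],Rw,t,v[3] if stand else 0,stand,2); o.append(np.minimum(r,ms[c]).sum()/np.maximum(r,ms[c]).sum())
        return o
    x0=onplane(ps["top"],near["top"],87)[0]
    r=differential_evolution(lambda v:-sum(iou(v)),[(x0[0]-40,x0[0]+40),(x0[1]-40,x0[1]+40),(-.3,.3)]+([(0,.1)] if stand else []),maxiter=25,popsize=10,seed=1)
    print(name,r.x.round(3),np.round(iou(r.x),3)); return r.x
T=fit("tablet",dict(side=(303,243),top=(260,221)),True)
S=fit("slate",dict(side=(337,212),top=(321,216)),False)
for c in ps:
    m=pick("mat",ps[c],dict(side=(368,180),top=(448,200))[c]).astype(np.uint8)
    k=max(cv2.findContours(m,0,2)[0],key=cv2.contourArea)[:,0,:]
    w=onplane(ps[c],k,4)[:,:2]; rr=cv2.minAreaRect(w.astype(np.float32)); print(c,"mat",rr)
# overlay
out=[]
for c,roi in (("side",(260,160,120,150)),("top",(220,160,150,100))):
    im=cv2.resize(ps[c]["image"][:,:,::-1],None,fx=4,fy=4,interpolation=cv2.INTER_CUBIC)
    for v,st in ((T,1),(S,0)):
        Rw,t=lean(*v[:3])
        for b in parts(v[3] if st else 0,st):
            cv2.polylines(im,[cv2.convexHull(((proj(ps[c],Rw.apply(b)+t)+.5)*4).astype(np.int32))],True,(0,255,0) if st else (0,255,255),1)
    x,y,w,h=[4*i for i in roi]; out.append(im[y:y+h,x:x+w])
H=max(o.shape[0] for o in out); out=[cv2.copyMakeBorder(o,0,H-o.shape[0],0,0,0) for o in out]
im=np.hstack(out); f=min(800/im.shape[1],600/im.shape[0]); cv2.imwrite("pics/ov.png",cv2.resize(im,None,fx=f,fy=f,interpolation=cv2.INTER_AREA))
E
```

```text
tablet [ 5.27081e+02  2.97299e+02 -9.00000e-03  8.00000e-02] [0.956 0.911]
slate [ 5.21545e+02  1.40789e+02 -3.30000e-02] [0.962 0.964]
side mat ((578.0076904296875, -224.22206115722656), (197.5791015625, 250.67098999023438), 1.6882116794586182)
top mat ((578.4906005859375, -225.13507080078125), (191.3459014892578, 244.05308532714844), 1.4678287506103516)
```

View pics/ov.png

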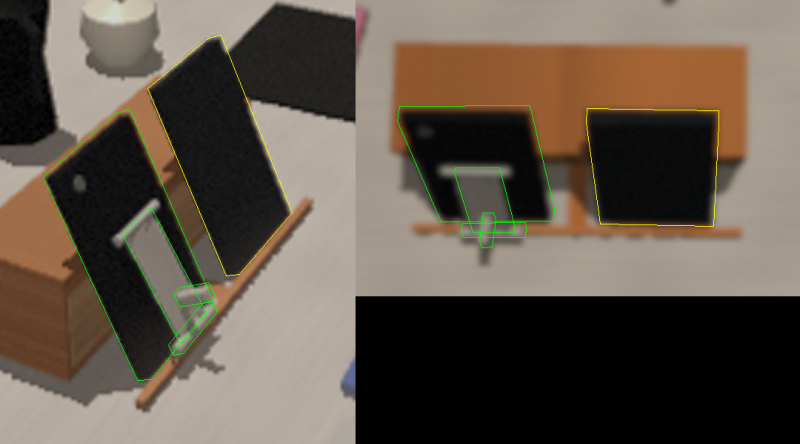

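```bash
cat >> h.py <<'E'
X,Y,YAW,J0=527.1,297.3,-0.015,0.08
Rt,Tt=lean(X,Y,YAW)
def tabtcp(j,off=4.): return Rt.apply(np.array([-13,0,19.5])+R.from_rotvec([0,j,0]).apply([-22-off,0,-73]))+Tt
def tool(alpha,yaw=0):  # tool z forward and alpha down, tool y ~ -world y
    s,c=np.sin(alpha),np.cos(alpha)
    return R.from_euler('z',yaw)*R.from_matrix(np.array([[s,0,c],[0,-1,0],[c,0,-s]]).T.T)
def plan(P,Rg,n=1):
    s=telemetry.state(); Rc=R.from_quat(s["tool_rot"]); P=np.array(P)
    w=(Rc.inv()*Rg).as_rotvec(); d=P-s["eef_pos"]
    print("at",s["eef_pos"].round(1),"t",s["time"],"turn/pi",(w/np.pi).round(4),"shift/30 pre",(Rc.inv().apply(d)/30).round(3),"post",(Rg.inv().apply(d)/30).round(3))
E
python3 - <<'E'
from h import *
a=np.radians(45); G=tool(a,YAW); print(G.as_matrix().round(2))
for j in (.08,.4,.7): print(j,tabtcp(j,0).round(1),tabtcp(j).round(1))
pre=tabtcp(J0)-60*G.as_matrix()[:,2]; print("pre",pre)
plan([380,297,250],tool(np.pi/2,YAW))
plan(pre,G)
E
```

```text
[[ 0.71 -0.01  0.71]
 [-0.01 -1.   -0.01]
 [ 0.71  0.   -0.71]]
0.08 [468.4 298.2  57.3] [464.9 298.2  59.3]
0.4 [454.6 298.4  77.4] [452.  298.4  80.3]
0.7 [448.1 298.5  99.2] [446.4 298.5 102.8]
pre [422.49423231 298.86920421 101.73787703]
at [ 192.7 -488.3  250.3] t 1.0 turn/pi [-0.     -0.      0.1244] shift/30 pre [ 1.5416e+01 -2.2059e+01  1.2000e-02] post [ 5.8500e+00 -2.6268e+01  1.0000e-02]
at [ 192.7 -488.3  250.3] t 1.0 turn/pi [-0.0489  0.2467  0.1179] shift/30 pre [ 16.756 -21.597   4.954] post [  1.636 -26.352   8.639]
```

```bash
python3 -m creep '[[[0,0,0.0311],[0,0,0],-1],[[0,0,0.0311],[0,0,0],-1],[[0,0,0.0311],[0,0,0],-1],[[0,0,0.0311],[0,0,0],-1],[[0,0,0],[0.25,-1,0],-1],[[0,0,0],[0.25,-1,0],-1],[[0,0,0],[0.25,-1,0],-1],[[0,0,0],[0.25,-1,0],-1],[[0,0,0],[0.25,-1,0],-1],[[0,0,0],[0.25,-1,0],-1],[[0,0,0],[0.25,-1,0],-1],[[0,0,0],[0.25,-1,0],-1],[[0,0,0],[0.25,-1,0],-1],[[0,0,0],[0.25,-1,0],-1],[[0,0,0],[0.25,-1,0],-1],[[0,0,0],[0.25,-1,0],-1]]'
python3 -m creep '[[[0,0,0],[0.2,-1,0],-1],[[0,0,0],[0.2,-1,0],-1],[[0,0,0],[0.2,-1,0],-1],[[0,0,0],[0.2,-1,0],-1],[[0,0,0],[0.2,-1,0],-1],[[0,0,0],[0.2,-1,0],-1],[[0,0,0],[0.2,-1,0],-1],[[0,0,0],[0.2,-1,0],-1],[[0,0,0],[0.2,-1,0],-1],[[0,0,0],[0.2,-1,0],-1],[[0,0,0],[0.2,-1,0],-1],[[0,0,0],[0.2,-1,0],-1]]'
python3 -c '
from h import *
G=tool(np.radians(45),YAW); plan(tabtcp(J0)-60*G.as_matrix()[:,2],G); print(telemetry.state()["q"].round(2))'
```

```text
time: 3.0
eef_pos: [288.2, -128.8, 250.5]
tool_rot: [1.0, -0.008, 0.0, 0.0]
force: [-0.7, -0.1, -0.9]
finger_gap: 85.2
grip_force: 0.0
time: 4.5
eef_pos: [360.7, 81.9, 263.0]
tool_rot: [0.996, 0.065, -0.004, -0.06]
force: [0.1, -0.1, 0.1]
finger_gap: 85.2
grip_force: 0.0
at [360.7  81.9 263. ] t 4.5 turn/pi [-0.0546  0.2524  0.0286] shift/30 pre [ 2.986 -6.203  6.169] post [-2.422 -7.262  5.181]
[ 0.13 -0.04 -0.3   1.31  0.12  3.14]
```

```bash
python3 -m creep '[[[0,0,-0.058],[0,0,0],-1],[[0,0,-0.058],[0,0,0],-1],[[0,0,-0.058],[0,0,0],-1],[[0,0,-0.058],[0,0,0],-1],[[0,0,-0.058],[0,0,0],-1],[[0,0,-0.058],[0,0,0],-1],[[0,0,-0.058],[0,0,0],-1],[[0,0,-0.058],[0,0,0],-1],[[0,0,-0.058],[0,0,0],-1],[[0,0,-0.058],[0,0,0],-1],[[0,0,-0.058],[0,0,0],-1],[[0,0,-0.058],[0,0,0],-1],[[0,0,-0.058],[0,0,0],-1],[[0,0,-0.058],[0,0,0],-1],[[0,0,-0.058],[0,0,0],-1],[[0,0,-0.058],[0,0,0],-1]]'
cat >> h.py <<'E'
_tool=tool
def tool(a,yaw=0): return _tool(a,yaw)*R.from_euler('z',np.pi)
E
python3 -c '
from h import *
G=tool(np.radians(45),YAW); plan(tabtcp(J0)-60*G.as_matrix()[:,2],G); print(telemetry.state()["q"].round(2))'
```

```text
time: 6.5
eef_pos: [360.6, 81.6, 263.0]
tool_rot: [0.045, 0.997, 0.059, -0.011]
force: [-0.3, -0.2, 0.3]
finger_gap: 85.3
grip_force: 0.0
at [360.6  81.6 263. ] t 6.5 turn/pi [ 0.0264 -0.2568 -0.0377] shift/30 pre [-1.557  6.721  6.166] post [2.418 7.274 5.183]
[ 0.13 -0.04 -0.3   1.31  0.12  0.22]
```

```bash
python3 -m creep '[[[0.0053,-0.0514,-0.0075],[0,0,0],-1],[[0.0053,-0.0514,-0.0075],[0,0,0],-1],[[0.0053,-0.0514,-0.0075],[0,0,0],-1],[[0.0053,-0.0514,-0.0075],[0,0,0],-1],[[0.0053,-0.0514,-0.0075],[0,0,0],-1],[[0,0,0],[0,1,0],-1],[[0,0,0],[0,1,0],-1],[[0,0,0],[0,1,0],-1],[[0,0,0],[0,1,0],-1],[[0,0,0],[0,1,0],-1],[[0,0,0],[0,1,0],-1],[[0,0,0],[0,1,0],0],[[0,0,0],[0.4,0.2,0.9],0],[[0,0,0],[0.4,0,0.9],0],[[0,0,0],[0.4,0,0.8],0],[[0,0,0],[0.4,0,0.8],0],[[0,0,0],[0.4,0,0.8],0],[[0,0,0],[0.4,0,0.8],0]]'
python3 -c '
from h import *
G=tool(np.radians(45),YAW); plan(tabtcp(J0)-60*G.as_matrix()[:,2],G); print(telemetry.state()["q"].round(2))
p=cams.read_camera("side"); q=cams.read_camera("top")
a=cv2.resize(p["image"][170:310,230:390],None,fx=4,fy=4,interpolation=cv2.INTER_CUBIC)[:,:400]
a=cv2.resize(p["image"][180:320,250:390],(400,400),interpolation=cv2.INTER_CUBIC);b=cv2.resize(q["image"][180:300,200:320],(400,400),interpolation=cv2.INTER_CUBIC)
cv2.imwrite("pics/pre.png",np.hstack([a,b])[:,:,::-1])'
```

```text
time: 8.75
eef_pos: [420.5, 296.5, 105.0]
tool_rot: [0.01, 0.924, -0.004, 0.382]
force: [1.3, -0.0, 0.5]
finger_gap: 42.8
grip_force: 0.0
at [420.5 296.5 105. ] t 8.75 turn/pi [-0.0014 -0.0002 -0.0014] shift/30 pre [0.032 0.08  0.123] post [0.031 0.08  0.123]
[ 0.95  0.15 -0.9   0.   -0.62  0.8 ]
```

View pics/pre.png

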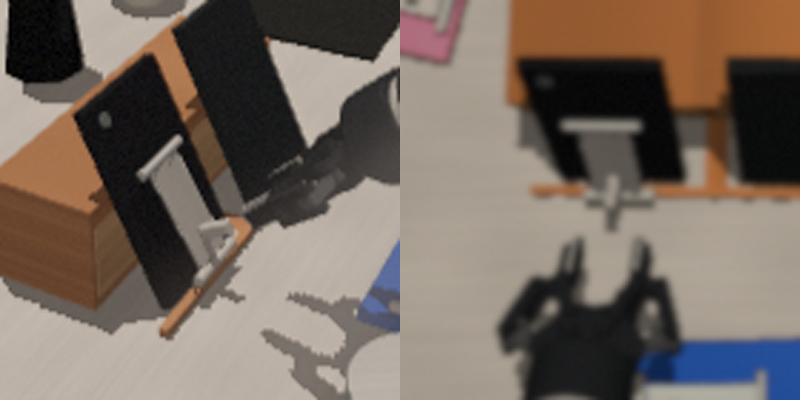

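```bash
python3 -m creep '[[[-0.0014,0,-0.0014],[0.03,0.03,0.5],0],[[0,0,0],[0,0,0.5],0.2],[[0,0,0],[0,0,0.5],0.3],[[0,0,0],[0,0,0.4],0.4],[[0,0,0],[0,0,0.2],0.4],[[0,0,0],[0,0,0],0.5]]' 5
python3 -c '
from h import *
G=tool(np.radians(45),YAW); plan(tabtcp(J0),G)
p=cams.read_camera("side"); q=cams.read_camera("top")
a=cv2.resize(p["image"][190:290,270:370],(400,400),interpolation=cv2.INTER_CUBIC);b=cv2.resize(q["image"][190:270,220:300],(400,400),interpolation=cv2.INTER_CUBIC)
cv2.imwrite("pics/pre2.png",np.hstack([a,b])[:,:,::-1])'
```

```text
time: 9.6
eef_pos: [464.3, 296.1, 60.8]
tool_rot: [0.007, 0.924, -0.003, 0.383]
force: [1.0, 0.2, -0.3]
finger_gap: 21.3
grip_force: 0.0
at [464.3 296.1  60.8] t 9.6 turn/pi [-0.0004 -0.0001 -0.0001] shift/30 pre [0.021 0.071 0.048] post [0.021 0.071 0.048]
```

View pics/pre2.png

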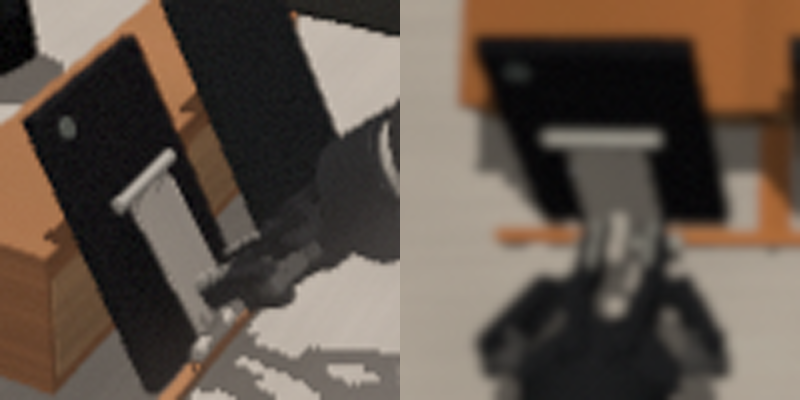

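```bash
python3 -m creep '[[[0,0,0],[0,0,0.05],0.65],[[0,0,0],[0,0,0],0.72],[[0,0,0],[0,0,0],0.77],[[0,0,0],[0,0,0],0.8],[[0,0,0],[0,0,0],0.8]]' 5
python3 -c '
from h import *
s=telemetry.state();p=s["eef_pos"];C=R.from_quat(s["tool_rot"])
h=Rt.apply([-13,0,19.5])+Tt; r=p-h; v=np.cross(Rt.apply([0,1,0]),r); print(h,r,C.inv().apply(v)/30, C.inv().apply(Rt.apply([0,1,0])))
print("radius",np.hypot(r[0],r[2]))
'
```

```text
time: 10.32
eef_pos: [465.4, 296.6, 59.7]
tool_rot: [0.007, 0.924, -0.003, 0.383]
force: [-1.0, 5.4, 0.4]
finger_gap: 9.6
grip_force: 21.1
[523.55945322 297.35311219 109.95883738] [-58.15232658  -0.78281661 -50.26441897] [-1.85269737e-01  4.83496218e-04 -2.55499209e+00] [5.96889065e-04 9.99999811e-01 1.45953738e-04]
radius 76.86484827527127
```

```bash
python3 -m creep '[[[0,0,0],[0,0.03,0],0.765],[[0,0,0],[0,0,0],0.765]]' 5; python3 -m creep '[[[0,0,0],[0,0,0],0.77],[[0,0,0],[0,0,0],0.77]]' 5
```

```text
time: 10.58
eef_pos: [465.4, 296.7, 59.6]
tool_rot: [0.007, 0.924, -0.004, 0.383]
force: [-0.2, 2.5, -0.4]
finger_gap: 10.0
grip_force: 1.2
time: 10.82
eef_pos: [465.5, 296.7, 59.6]
tool_rot: [0.007, 0.924, -0.003, 0.383]
force: [-0.1, 2.7, 0.7]
finger_gap: 10.0
grip_force: 4.3
```

```bash
python3 -m creep '[[[0,0.0127,0],[-0.0074,0,-0.102],0.77],[[0,0.0127,0],[-0.0074,0,-0.102],0.77],[[0,0.0127,0],[-0.0074,0,-0.102],0.77],[[0,0.0127,0],[-0.0074,0,-0.102],0.77],[[0,0.0127,0],[-0.0074,0,-0.102],0.77],[[0,0.0127,0],[-0.0074,0,-0.102],0.77],[[0,0.0127,0],[-0.0074,0,-0.102],0.77],[[0,0.0127,0],[-0.0074,0,-0.102],0.77],[[0,0,0],[0,0,0],0.77]]' 5
python3 -c '
from h import *
s=telemetry.state();h=Rt.apply([-13,0,19.5])+Tt;r=s["eef_pos"]-h;print(np.hypot(r[0],r[2]),R.from_quat(s["tool_rot"]).as_matrix()[:,2])
p=cams.read_camera("side"); q=cams.read_camera("top")
a=cv2.resize(p["image"][190:290,270:370],(400,400),interpolation=cv2.INTER_CUBIC);b=cv2.resize(q["image"][190:270,220:300],(400,400),interpolation=cv2.INTER_CUBIC)
cv2.imwrite("pics/arc.png",np.hstack([a,b])[:,:,::-1])'
```

```text
time: 11.95
eef_pos: [452.5, 296.8, 80.2]
tool_rot: [0.008, 0.973, -0.002, 0.231]
force: [0.9, 2.7, 1.0]
finger_gap: 10.1
grip_force: 4.2
77.05224880449917 [ 0.44956068 -0.00804254 -0.89321359]
```

View pics/arc.png

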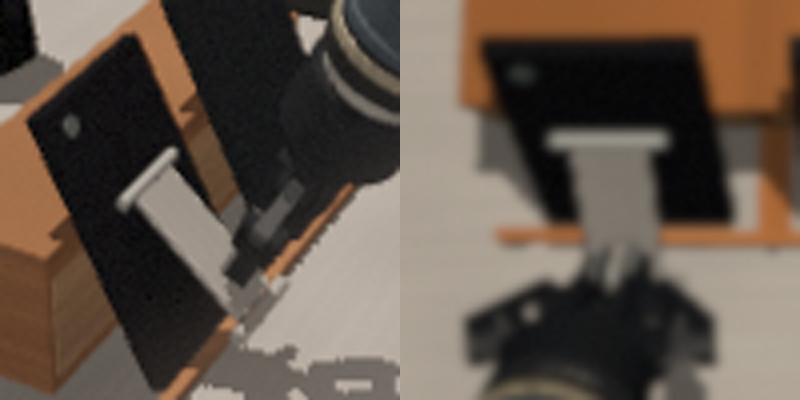

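```bash
python3 -m creep '[[[0,0.0127,0],[-0.0074,0,-0.102],0.77],[[0,0.0127,0],[-0.0074,0,-0.102],0.77],[[0,0.0127,0],[-0.0074,0,-0.102],0.77],[[0,0.0127,0],[-0.0074,0,-0.102],0.77],[[0,0.0127,0],[-0.0074,0,-0.102],0.77],[[0,0.0127,0],[-0.0074,0,-0.102],0.77],[[0,0,0],[0,0,0],0.77]]' 5; python3 -m creep '[[[0,0.0064,0],[-0.0037,0,-0.051],0.77],[[0,0.0064,0],[-0.0037,0,-0.051],0.77],[[0,0,0],[0,0,0],0.77]]' 5;
```

```text
time: 12.92
eef_pos: [447.1, 296.9, 97.2]
tool_rot: [0.008, 0.994, -0.002, 0.113]
force: [1.9, 2.8, 0.7]
finger_gap: 10.1
grip_force: 4.3
time: 13.3
eef_pos: [446.5, 296.9, 100.6]
tool_rot: [0.008, 0.996, -0.001, 0.093]
force: [0.5, 0.7, 0.6]
finger_gap: 9.6
grip_force: 4.2
```

```bash
python3 -m creep '[[[0,0.0064,0],[-0.0037,0,-0.051],0.77],[[0,0,0],[0,0,0],0.77]]' 5
cat >> h.py <<'E'
def fitstand(v0,rng=(3,3,.05,.03),jr=(.3,.72),tilt0=np.radians(25)):
    ps={c:cams.read_camera(c) for c in ("side","top")}
    return ps
E
python3 -c '
from h import *
p=cams.read_camera("side"); q=cams.read_camera("top")
def ov(p,j):
    im=cv2.resize(p["image"],None,fx=4,fy=4,interpolation=cv2.INTER_CUBIC)
    for jj,c in zip(j,((0,255,0),(255,255,0))):
        for b in parts(jj)[:]: cv2.polylines(im,[cv2.convexHull(((proj(p,Rt.apply(b)+Tt)+.5)*4).astype(np.int32))],True,c,1)
    return im
a=ov(p,(.55,.7))[760:1160,1080:1480]; b=ov(q,(.55,.7))[760:1160,850:1250]
cv2.imwrite("pics/arc2.png",np.hstack([a,b])[:,:,::-1])'
```

```text
time: 13.55
eef_pos: [446.3, 297.0, 102.2]
tool_rot: [0.008, 0.997, -0.001, 0.083]
force: [2.2, 0.8, 0.3]
finger_gap: 9.9
grip_force: 4.2
```

View pics/arc2.png

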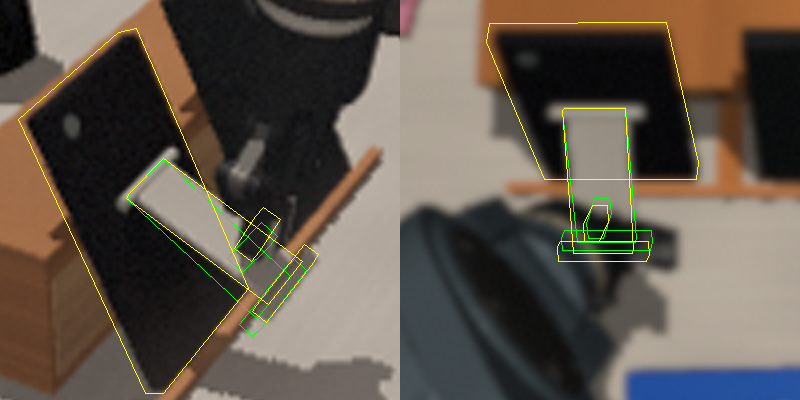

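```bash
python3 -m creep '[[[0,0,0],[0,0,0],0.7],[[0,0,0],[0,0,0],0.5],[[0,0,0],[0,0,0],0.4],[[0,0,0],[0,0,-0.5],0.4],[[0,0,0],[0,0,-1],0.3],[[0,0,0],[0,0,-1],0],[[0,0,0],[0,0,-1],0],[[0,0,0],[0,0,-1],0],[[0,0,0],[0,0,-1],0],[[0,0,0],[0,0,-1],0]]' 20
cat >> h.py <<'E'
def grasp(zt,v=(X,Y,YAW),tilt=np.radians(25)):
    Rw,T=lean(*v,tilt)
    G=R.from_matrix(np.c_[Rw.apply([0,1,0]),Rw.apply([1,0,0]),Rw.apply([0,0,-1])]); return Rw.apply([0,0,zt])+T, G
E
python3 - <<'E'
from h import *
import h
ps={c:cams.read_camera(c) for c in ("side","top")}
near=dict(side=(303,243),top=(260,221))
ms={c:pick("tablet",ps[c],near[c]).astype(np.float32) for c in ps}
def pose(v):
    return lean(v[0],v[1],v[2],v[4])
def iou(v):
    Rw,t=pose(v); o=[]
    for c in ps:
        r=render(ps[c],Rw,t,v[3],True,2); o.append(np.minimum(r,ms[c]).sum()/np.maximum(r,ms[c]).sum())
    return o
r=differential_evolution(lambda v:-sum(iou(v)),[(510,540),(287,307),(-.08,.08),(.4,.75),(.40,.47)],maxiter=25,popsize=10,seed=1)
print(r.x.round(3),iou(r.x)); v=r.x
P,G=grasp(62,v[:3],v[4]); print(P,telemetry.state()["q"].round(2)); plan(P-90*G.as_matrix()[:,2],G)
s=pick("slate",ps["top"],(321,216)); ys,xs=np.nonzero(s); print("slate c",xs.mean(),ys.mean())
im=[]
for c,(x,y) in (("side",(255,180)),("top",(215,180))):
    a=cv2.resize(ps[c]["image"],None,fx=4,fy=4,interpolation=cv2.INTER_CUBIC)
    Rw,t=pose(v)
    for b in parts(v[3]): cv2.polylines(a,[cv2.convexHull(((proj(ps[c],Rw.apply(b)+t)+.5)*4).astype(np.int32))],True,(0,255,0),1)
    im.append(a[4*y:4*y+440,4*x:4*x+400])
cv2.imwrite("pics/re.png",np.hstack(im)[:,:,::-1])
E
```

```text
time: 14.9
eef_pos: [413.4, 297.5, 296.6]
tool_rot: [0.008, 0.996, -0.001, 0.083]
force: [1.0, -0.1, 0.5]
finger_gap: 42.6
grip_force: 0.0
[ 5.25718e+02  2.94922e+02 -1.80000e-02  6.57000e-01  4.46000e-01] [np.float32(0.93976593), np.float32(0.93318194)]
[552.44211768 294.45369534 142.42339025] [ 0.68  0.11 -0.08  1.26 -0.11  0.69]
at [413.8 297.8 295.4] t 15.1 turn/pi [0.1529 0.1529 0.4833] shift/30 pre [-5.434 -0.039  3.345] post [-0.03   6.369 -0.392]
slate c 320.3137996219282 215.33711405166983
```

View pics/re.png

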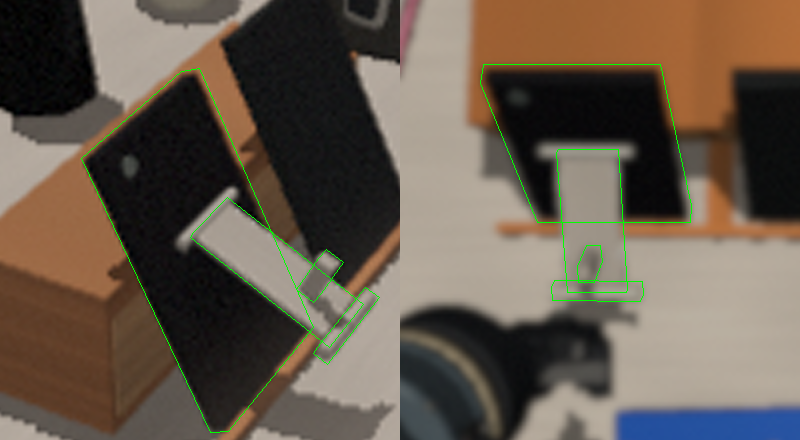

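```bash
python3 -m creep '[[[0.0153,0.0153,0.0483],[0,0,0],0],[[0.0153,0.0153,0.0483],[0,0,0],0],[[0.0153,0.0153,0.0483],[0,0,0],0],[[0.0153,0.0153,0.0483],[0,0,0],0],[[0.0153,0.0153,0.0483],[0,0,0],0],[[0.0153,0.0153,0.0483],[0,0,0],0],[[0.0153,0.0153,0.0483],[0,0,0],0],[[0.0153,0.0153,0.0483],[0,0,0],0],[[0.0153,0.0153,0.0483],[0,0,0],0],[[0.0153,0.0153,0.0483],[0,0,0],0],[[0,0,0],[0,0.9,0],0],[[0,0,0],[0,0.9,0],0],[[0,0,0],[0,0.9,0],0],[[0,0,0],[0,0.9,0],0],[[0,0,0],[0,0.9,0],0],[[0,0,0],[0,0.9,0],0],[[0,0,0],[0,0.9,0],0]]' 20
python3 -c '
from h import *
P,G=grasp(62,(525.9,295.5,-.018)); print(P); plan(P-90*G.as_matrix()[:,2],G); print(telemetry.state()["q"].round(2))'
```

```text
time: 17.27
eef_pos: [584.8, 294.4, 211.0]
tool_rot: [0.695, 0.683, -0.157, -0.158]
force: [-0.8, -0.3, -0.3]
finger_gap: 42.5
grip_force: 0.0
[552.09808756 295.02838349 142.98288093]
at [584.8 294.4 211. ] t 17.275 turn/pi [-0.0041  0.0006  0.0001] shift/30 pre [-0.001 -0.036 -0.485] post [ 0.    -0.029 -0.485]
[0.39 0.84 0.84 1.98 0.17 1.94]
```

```bash
python3 -m creep '[[[-0.0041,0,0],[0,-0.03,0.4],0],[[0,0,0],[0,0,0.5],0],[[0,0,0],[0,0,0.5],0],[[0,0,0],[0,0,0.5],0],[[0,0,0],[0,0,0.4],0],[[0,0,0],[0,0,0.2],0],[[0,0,0],[0,0,0],0]]' 20
python3 -c '
from h import *
P,G=grasp(62,(525.9,295.5,-.018)); plan(P,G); print(telemetry.state()["q"].round(2))
p=cams.read_camera("side"); q=cams.read_camera("top")
a=cv2.resize(p["image"][170:270,265:365],(400,400),interpolation=cv2.INTER_CUBIC);b=cv2.resize(q["image"][170:250,220:300],(400,400),interpolation=cv2.INTER_CUBIC)
cv2.imwrite("pics/gr.png",np.hstack([a,b])[:,:,::-1])'
```

```text
time: 18.15
eef_pos: [551.4, 295.1, 144.4]
tool_rot: [0.696, 0.684, -0.152, -0.154]
force: [-0.2, -0.1, 0.2]
finger_gap: 43.0
grip_force: 0.0
at [551.4 295.1 144.4] t 18.15 turn/pi [0.0001 0.0006 0.0002] shift/30 pre [-0.001  0.042  0.033] post [-0.001  0.042  0.033]
[0.41 0.77 0.52 1.72 0.17 1.96]
```

View pics/gr.png

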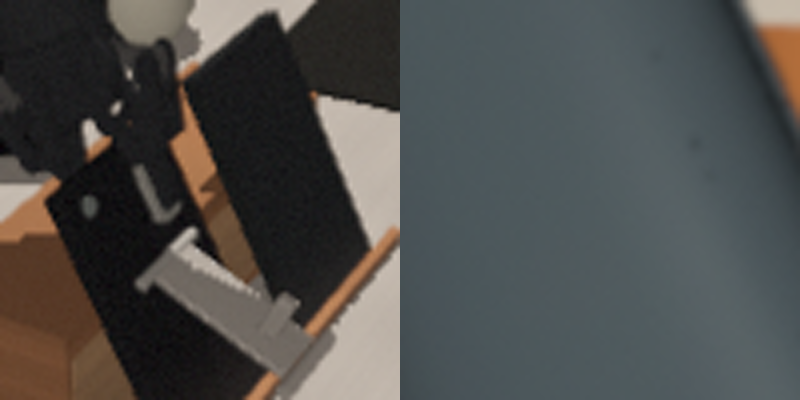

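```bash
python3 -m creep '[[[0,0,0],[0,0,0],0.4],[[0,0,0],[0,0,0],0.55],[[0,0,0],[0,0,0],0.62],[[0,0,0],[0,0,0],0.67],[[0,0,0],[0,0,0],0.7],[[0,0,0],[0,0,0],0.7]]' 20
```

```text
time: 19.0
eef_pos: [552.0, 295.3, 145.2]
tool_rot: [0.696, 0.685, -0.151, -0.153]
force: [2.4, 0.3, 1.8]
finger_gap: 13.6
grip_force: 20.0
```

```bash
python3 -m creep '[[[0,0,0],[0,0,0],0.9],[[0,0,0],[0,0,0],0.9],[[0,0,0],[0,-0.1,-0.2],0.9],[[0,0,0],[0,-0.14,-0.3],0.9],[[0,0,0],[0,-0.21,-0.45],0.9],[[0,0,0],[0,-0.3,-0.6],0.9],[[0,0,0],[0,-0.3,-0.6],0.9],[[0,0,0],[0,-0.3,-0.6],0.9],[[0,0,0],[0,-0.3,-0.6],0.9],[[0,0,0],[0,-0.3,-0.6],0.9],[[0,0,0],[0,-0.3,-0.6],0.9],[[0,0,0],[0,-0.5,-0.5],0.9],[[0,0,0],[0,-0.5,-0.3],0.9],[[0,0,0],[0,-0.4,0],0.9]]' 60
python3 -c '
from h import *
print(telemetry.state()["q"].round(2))
p=cams.read_camera("side"); a=p["image"][80:320,180:480]
cv2.imwrite("pics/lift.png",cv2.resize(a,None,fx=2,fy=2)[:,:,::-1])'
```

```text
time: 20.75
eef_pos: [519.4, 296.0, 338.0]
tool_rot: [0.696, 0.685, -0.151, -0.153]
force: [-0.8, 0.2, -7.2]
finger_gap: 13.1
grip_force: 58.9
[0.43 0.71 0.9  2.15 0.18 1.98]
```

View pics/lift.png

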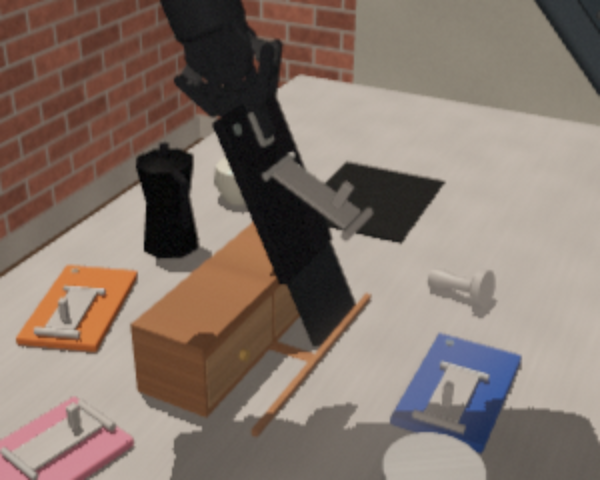

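```bash
python3 -m creep '[[[-0.0435,0,0],[0,0,-0.3],0.9],[[-0.0435,0,0],[0,0,-0.3],0.9],[[-0.0435,0,0],[0,0,-0.3],0.9],[[-0.0435,0,0],[0,0,-0.3],0.9],[[-0.0435,0,0],[0,0,-0.3],0.9],[[-0.0435,0,0],[0,0,-0.3],0.9],[[0,0,0],[0,0,0],0.9]]' 60
cat >> h.py <<'E'
def place(dz=0,tilt=22,zt=64,c=(578.3,-224.7),yaw=.026):
    t=-np.radians(tilt); Rw=R.from_euler('z',yaw)*R.from_euler('y',t)
    T=np.array([c[0],c[1],4+92.5*np.cos(t)+7*abs(np.sin(t))+dz])
    return Rw.apply([0,0,zt])+T, R.from_matrix(np.c_[Rw.apply([0,1,0]),Rw.apply([1,0,0]),Rw.apply([0,0,-1])])
E
python3 -c '
from h import *
P,G=place(); print(P,G.as_matrix().round(2)); plan(P,G); P[2]=370;plan(P,G); print(telemetry.state()["q"].round(2))'
```

```text
time: 21.68
eef_pos: [521.4, 295.1, 389.3]
tool_rot: [0.699, 0.689, 0.133, 0.136]
force: [-1.4, 0.6, -7.1]
finger_gap: 13.3
grip_force: 59.8
[ 554.33328105 -225.32327514  151.72651939] [[-0.03  0.93  0.37]
 [ 1.    0.02  0.01]
 [ 0.    0.37 -0.93]]
at [521.4 295.1 389.3] t 21.675 turn/pi [-0.0002  0.0051 -0.0119] shift/30 pre [-17.322  -1.715   7.864] post [-17.37   -2.365   7.584]
at [521.4 295.1 389.3] t 21.675 turn/pi [-0.0002  0.0051 -0.0119] shift/30 pre [-17.329   1.007   1.116] post [-17.37    0.36    0.838]
[ 0.62  0.12  0.12  1.26 -0.23  2.17]
```

```bash
python3 -m creep '[[[0,0.0026,-0.006],[-0.4,0.02,0.04],0.9],[[0,0.0026,-0.006],[-0.8,0.02,0.04],0.9],[[0,0,0],[-1,0.02,0.04],0.9],[[0,0,0],[-1,0.02,0.04],0.9],[[0,0,0],[-1,0.02,0.04],0.9],[[0,0,0],[-1,0.02,0.04],0.9],[[0,0,0],[-1,0.02,0.04],0.9],[[0,0,0],[-1,0.02,0.04],0.9],[[0,0,0],[-1,0.02,0.04],0.9],[[0,0,0],[-1,0.02,0.04],0.9],[[0,0,0],[-1,0.02,0.04],0.9],[[0,0,0],[-1,0.02,0.04],0.9],[[0,0,0],[-1,0.02,0.04],0.9],[[0,0,0],[-1,0.02,0.04],0.9],[[0,0,0],[-1,0.02,0.04],0.9],[[0,0,0],[-1,0.02,0.04],0.9],[[0,0,0],[-1,0.02,0.04],0.9],[[0,0,0],[-0.8,0.02,0.04],0.9],[[0,0,0],[-0.4,0.02,0.04],0.9],[[0,0,0],[0,0,0],0.9]]'
python3 -c '
from h import *
P,G=place(25); plan(P,G); print(telemetry.state()["q"].round(2))'
```

```text
time: 24.18
eef_pos: [555.6, -226.2, 371.3]
tool_rot: [0.686, 0.702, 0.137, 0.132]
force: [0.2, 0.2, -7.6]
finger_gap: 13.2
grip_force: 59.7
at [ 555.6 -226.2  371.3] t 24.175 turn/pi [-0.0003 -0.0003 -0.0011] shift/30 pre [ 0.016 -2.465  5.999] post [ 0.029 -2.47   5.997]
[-0.47  0.11  0.05  1.18  0.18  1.11]
```

```bash
python3 -m creep '[[[0,0,0],[0,-0.12,0.3],0.9],[[0,0,0],[0,-0.25,0.6],0.9],[[0,0,0],[0,-0.25,0.6],0.9],[[0,0,0],[0,-0.25,0.6],0.9],[[0,0,0],[0,-0.25,0.6],0.9],[[0,0,0],[0,-0.25,0.6],0.9],[[0,0,0],[0,-0.25,0.6],0.9],[[0,0,0],[0,-0.25,0.6],0.9],[[0,0,0],[0,-0.25,0.6],0.9],[[0,0,0],[0,-0.25,0.6],0.9],[[0,0,0],[0,-0.12,0.3],0.9],[[0,0,0],[0,0,0],0.9]]'
cat > fit2.py <<'E'
from h import *
ps={c:cams.read_camera(c) for c in ("side","top")}
for c in ps: print(c,"slate",[(round(m["conf"],2),np.round(m["bbox"]).tolist()) for m in masks_of("slate",ps[c])])
s=telemetry.state(); n0=s["eef_pos"]
for c in ps:
    for t in ("tablet","kickstand"):
        print(c,t,[(round(m["conf"],2),np.round(m["bbox"]).tolist()) for m in masks_of(t,ps[c])])
P,G=place(25); Rw=R.from_matrix(np.c_[G.as_matrix()[:,1],G.as_matrix()[:,0],-G.as_matrix()[:,2]])
T=n0-Rw.apply([0,0,64])
for c in ps:
    for j in (.6,.7):
        b=parts(j); uv=proj(ps[c],Rw.apply(np.vstack(b))+T); k=proj(ps[c],Rw.apply(np.vstack(b[1:]))+T)
        f=lambda u:np.r_[u.min(0),np.ptp(u,axis=0)].round()
        print(c,j,"pred tablet",f(uv),"stand",f(k))
plan(*place(25)); plan(*place(4))
E
python3 fit2.py
```

```text
time: 25.68
eef_pos: [553.7, -224.7, 176.6]
tool_rot: [0.685, 0.703, 0.137, 0.133]
force: [-0.1, 0.6, -6.5]
finger_gap: 13.2
grip_force: 59.7
side slate [(0.94, [312.0, 175.0, 50.0, 78.0])]
top slate [(0.72, [300.0, 196.0, 45.0, 40.0]), (0.51, [405.0, 167.0, 84.0, 69.0])]
side tablet [(0.64, [382.0, 249.0, 60.0, 57.0]), (0.58, [347.0, 123.0, 41.0, 57.0]), (0.58, [145.0, 279.0, 104.0, 73.0]), (0.57, [189.0, 212.0, 56.0, 44.0])]
side kickstand [(0.83, [200.0, 221.0, 34.0, 25.0]), (0.78, [372.0, 146.0, 15.0, 28.0]), (0.72, [179.0, 280.0, 59.0, 41.0]), (0.62, [389.0, 261.0, 35.0, 33.0])]
top tablet [(0.92, [151.0, 149.0, 75.0, 51.0]), (0.73, [431.0, 182.0, 42.0, 40.0]), (0.66, [268.0, 279.0, 68.0, 40.0])]
top kickstand [(0.8, [176.0, 165.0, 43.0, 27.0]), (0.8, [250.0, 112.0, 36.0, 30.0]), (0.56, [267.0, 293.0, 41.0, 21.0]), (0.49, [443.0, 203.0, 22.0, 18.0]), (0.38, [300.0, 197.0, 46.0, 38.0])]
side 0.6 pred tablet [348. 118.  38.  60.] stand [370. 143.  16.  36.]
side 0.7 pred tablet [348. 118.  40.  60.] stand [370. 143.  18.  36.]
top 0.6 pred tablet [431. 181.  69.  39.] stand [441. 198.  31.  22.]
top 0.7 pred tablet [431. 181.  69.  41.] stand [441. 198.  31.  25.]
at [ 554.3 -225.7  177.7] t 26.075 turn/pi [ 0.0006  0.0003 -0.0005] shift/30 pre [ 0.012 -0.01   0.032] post [ 0.012 -0.01   0.032]
at [ 554.3 -225.7  177.7] t 26.075 turn/pi [ 0.0006  0.0003 -0.0005] shift/30 pre [ 0.012 -0.274  0.68 ] post [ 0.012 -0.273  0.681]
```

```bash
python3 -m creep '[[[0,0,0],[0,-0.09,0.22],0.9],[[0,0,0],[0,-0.09,0.22],0.9],[[0,0,0],[0,-0.06,0.15],0.9],[[0,0,0],[0,-0.03,0.08],0.9],[[0,0,0],[0,0,0],0.9]]'; python3 -m creep '[[[0,0,0],[0,-0.012,0.031],0.9],[[0,0,0],[0,-0.012,0.031],0.9],[[0,0,0],[0,0,0],0.9]]'
```

```text
time: 26.7
eef_pos: [554.1, -225.5, 155.3]
tool_rot: [0.686, 0.702, 0.137, 0.133]
force: [-0.1, 0.4, -7.1]
finger_gap: 13.5
grip_force: 59.6
time: 27.08
eef_pos: [554.2, -225.5, 153.6]
tool_rot: [0.686, 0.702, 0.137, 0.134]
force: [-0.2, 0.4, -7.0]
finger_gap: 13.5
grip_force: 59.7
```

```bash
python3 -m creep '[[[0,0,0],[0,-0.012,0.031],0.9],[[0,0,0],[0,0,0],0.9]]'; python3 -m creep '[[[0,0,0],[0,-0.012,0.031],0.9],[[0,0,0],[0,0,0],0.9]]'; python3 -m creep '[[[0,0,0],[0,-0.012,0.031],0.9],[[0,0,0],[0,0,0],0.9]]'
```

```text
time: 27.32
eef_pos: [554.8, -225.6, 153.2]
tool_rot: [0.685, 0.702, 0.137, 0.134]
force: [0.8, 1.2, -3.3]
finger_gap: 13.4
grip_force: 60.1
time: 27.58
eef_pos: [555.4, -225.7, 152.8]
tool_rot: [0.685, 0.702, 0.138, 0.135]
force: [3.4, 2.3, 2.2]
finger_gap: 13.2
grip_force: 60.8
time: 27.82
eef_pos: [556.1, -225.8, 152.5]
tool_rot: [0.685, 0.702, 0.138, 0.135]
force: [2.9, 2.7, 6.3]
finger_gap: 13.2
grip_force: 61.2
```

```bash
python3 -m creep '[[[0,0,0],[0,0.008,-0.02],0.9],[[0,0,0],[0,0,0],0.72]]' 20; python3 -m creep '[[[0,0,0],[0,0,0],0.68],[[0,0,0],[0,0,0],0.66],[[0,0,0],[0,0,0],0.64],[[0,0,0],[0,0,0],0.6]]' 20;  python3 -m creep '[[[0,0,0],[0,0,0],0.5],[[0,0,0],[0,0,0],0.35],[[0,0,0],[0,0,0],0.2],[[0,0,0],[0,0,0],0.1]]' 20; python3 fit2.py
```

```text
time: 28.08
eef_pos: [555.5, -225.8, 152.7]
tool_rot: [0.685, 0.702, 0.138, 0.135]
force: [4.0, 2.7, 7.2]
finger_gap: 13.3
grip_force: 61.4
time: 28.58
eef_pos: [554.4, -225.8, 151.4]
tool_rot: [0.686, 0.702, 0.137, 0.134]
force: [3.8, 1.1, 4.4]
finger_gap: 17.1
grip_force: 2.3
time: 29.08
eef_pos: [553.8, -225.5, 150.9]
tool_rot: [0.686, 0.702, 0.137, 0.133]
force: [0.8, -0.1, -0.5]
finger_gap: 38.6
grip_force: 0.0
side slate [(0.8, [311.0, 174.0, 50.0, 82.0]), (0.15, [350.0, 128.0, 36.0, 54.0])]
top slate [(0.94, [303.0, 198.0, 41.0, 36.0])]
side tablet [(0.96, [381.0, 246.0, 58.0, 60.0]), (0.96, [144.0, 277.0, 101.0, 77.0]), (0.69, [348.0, 128.0, 34.0, 55.0]), (0.59, [189.0, 213.0, 58.0, 42.0])]
side kickstand [(0.83, [199.0, 222.0, 34.0, 21.0]), (0.61, [388.0, 262.0, 38.0, 34.0]), (0.59, [369.0, 149.0, 16.0, 32.0]), (0.56, [178.0, 281.0, 60.0, 38.0])]
top tablet [(0.95, [268.0, 278.0, 69.0, 43.0]), (0.87, [153.0, 151.0, 73.0, 47.0]), (0.81, [428.0, 184.0, 40.0, 40.0])]
top kickstand [(0.81, [439.0, 203.0, 27.0, 21.0]), (0.75, [174.0, 165.0, 48.0, 25.0]), (0.62, [248.0, 113.0, 41.0, 27.0]), (0.56, [269.0, 294.0, 43.0, 18.0])]
side 0.6 pred tablet [348. 126.  37.  60.] stand [370. 150.  16.  35.]
side 0.7 pred tablet [348. 126.  39.  60.] stand [370. 150.  18.  35.]
top 0.6 pred tablet [428. 183.  66.  38.] stand [438. 199.  30.  22.]
top 0.7 pred tablet [428. 183.  66.  40.] stand [439. 199.  30.  24.]
at [ 554.2 -225.6  151.3] t 29.475 turn/pi [ 0.0004  0.0002 -0.0005] shift/30 pre [ 0.008  0.323 -0.785] post [ 0.008  0.322 -0.785]
at [ 554.2 -225.6  151.3] t 29.475 turn/pi [ 0.0004  0.0002 -0.0005] shift/30 pre [ 0.008  0.06  -0.136] post [ 0.008  0.059 -0.136]
```

```bash
python3 -m creep '[[[0,0,0],[0,0,-0.2],0.1],[[0,0,0],[0,0,-0.4],0.1],[[0,0,0],[0,0,-0.6],0.1],[[0,0,0],[0,0,-0.8],0.1],[[0,0,0],[0,0,-1],0.1],[[0,0,0],[0,0,-1],0.1],[[0,0,0],[0,0,-1],0.1],[[0,0,0],[0,-1,-0.5],0.1],[[0,0,0],[0,-1,0],0.1],[[0,0,0],[0,-1,0],0.1],[[0,0,0],[0,-1,0],0.1],[[0,0,0],[0,-1,0],0.1],[[0,0,0],[0,0,0],0.1]]' 20
python3 - <<'E'
from h import *
ps={c:cams.read_camera(c) for c in ("side","top")}
near=dict(side=(367,155),top=(449,203)); ms={c:pick("tablet",ps[c],near[c]).astype(np.float32) for c in ps}
print([np.argwhere(ms[c]).mean(0)[::-1].round() for c in ps])
def iou(v):
    t=-v[4]; Rw=R.from_euler('z',v[2])*R.from_euler('y',t); T=np.array([v[0],v[1],4+92.5*np.cos(t)+7*abs(np.sin(t))]); o=[]
    for c in ps:
        r=render(ps[c],Rw,T,v[3],True,2); o.append(np.minimum(r,ms[c]).sum()/np.maximum(r,ms[c]).sum())
    return o
r=differential_evolution(lambda v:-sum(iou(v)),[(550,605),(-250,-200),(-.25,.25),(.4,.75),(.15,.65)],maxiter=25,popsize=10,seed=1)
print(r.x.round(3),iou(r.x))
S=pick("slate",ps["top"],(321,216)); print("slate",np.argwhere(S).mean(0)[::-1])
E
```

```text
time: 31.1
eef_pos: [351.6, -230.1, 247.9]
tool_rot: [0.686, 0.702, 0.137, 0.134]
force: [0.0, 0.3, 0.7]
finger_gap: 38.3
grip_force: 0.0
[array([369., 160.]), array([459., 198.])]
[ 5.80775e+02 -2.24848e+02  4.80000e-02  6.89000e-01  3.78000e-01] [np.float32(0.8185417), np.float32(0.8764086)]
slate [320.32256098 215.52743902]
```

Tablet stands at (581, −225), about 3 mm from the mat's centre, leaning 22° with the kickstand at 0.69. The slate has not moved. Handing in.

```bash
python3 -c '
from h import *
print(manip.sign_off())'
```

```text
the job is handed in; nothing more can be done
None
```

The job is handed in (the hand-in gave no verdict): the last camera fit shows the tablet leaning back about 22° on its fully opened kickstand, about 3 mm from the mat's centre and square to it within about 2°, screen away from the robot, and the slate has not moved.

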